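# Lay the tall tile back on its cradle

### The job

Tip the tall arch-topped tile over backwards in its wooden cradle and let it down gently until it lies straight along the cradle, glazed face up, its back on the felt-covered bar and its foot still in the pocket before the foot stop. Only push and steady it with the fingers, all the way down, so that it never drops: do not clamp it hard, lift it or carry it. Leave the other things on the bench where they are and finish clear of everything.

Things in the scene. Friction and masses are not known exactly. Their poses are not given: they have to be found in the camera images.
- tall_tile: arch-topped clay tile standing on its foot in the cradle: 30 mm thick (its x), 60 wide (y), 180 high (z), straight-sided to 150, then a half-round top of radius 30. Origin: centre of its underside; +x out of the white glazed face with blue stars, -x out of the bare back. Uniform, loose, 0.5 to 0.75 kg. Leaned back 10 degrees over its bottom back edge it passes its balance and would fall.
- tile_top (a point): middle of the tall tile's top, 180 mm above the centre of its underside; axes as the tile's.
- cradle: wooden cradle fixed to the bench, lying across in front of the robot, rest bar to the right. Origin on the bench surface; x runs along it from rest bar to foot stop, z up. Board 18 mm thick, x -70 to 120, y -55 to 55. The tall tile starts on the board at x 60 to 90, within 6 of y = 0, square to the cradle, glaze to +x. A low heel strip lies before its back, x 49 to 57, top 23 above the bench.
- foot_stop (a point): top middle of the cradle's foot stop, a block behind the tall tile's foot: cradle x 96 to 116 mm, full width, 53 above the bench. The pocket for the foot lies between the heel strip and this stop.
- rest_bar (a point): middle of the axis of the felt-covered round bar, radius 10 mm, across the cradle at x -42, 44.5 above the bench, on a solid upright 18 thick. Lying back on it, foot in the pocket, the tile leans about 70 degrees from upright; its top end overhangs the bar by some 75 mm, about 80 above the bench, near cradle x -109; the space under the overhang is free down to the bench, but for 10 mm of board.
- short_tile: short square-topped tile, 34 x 60 x 105 mm high, 0.4 kg, standing on the bench beyond the cradle; origin at the centre of its underside. A bystander.
- cup: unglazed clay cup, 70 mm across, 80 high, standing on the bench on the robot's side of the cradle; origin at the centre of its underside. A bystander.
- hammer: hammer lying on the bench at the left, well clear of the cradle. A bystander.
- flat_tile: white glazed tile 100 x 100 x 14 mm lying flat on the bench at the right; origin at the centre of its underside. A bystander.
- vase: closed clay vase with a narrow neck, 90 mm across, 175 high, at the left of the bench; origin at the centre of its underside. A bystander.
- bowl: blue glazed bowl, 120 mm across, 50 high, at the far right of the bench; origin at the centre of its underside. A bystander.
- brush: brush lying on the bench at the right. A bystander.
Not all that is in view belongs to the job. Leave any turquoise look-alike of the tall_tile alone. What is shaped like the cradle but purple is not meant.

How it is judged (in metres and radians):
At the end, for the whole second after the job is handed in: Tall tile at rest on the cradle, leaning 63-79 deg, glaze up; its top >60 mm to the cradle's -x, >65 mm high, within 35 mm of the middle line; foot centre at cradle x 40-110 mm, within 25 mm of the middle line, below 50 mm; bearing on the cradle with over 1 N (angle between tall_tile's own z axis and vertical between 1.1 and 1.38 rad and x of tile_top in the frame of cradle below -0.06 m and z of tile_top in the frame of cradle above 0.065 m and angle between tall_tile's own x axis and vertical below 0.6 rad and x of tall_tile in the frame of cradle between 0.04 and 0.11 m and z of tall_tile in the frame of cradle below 0.05 m and y of tall_tile in the frame of cradle between -0.025 and 0.025 m and y of tile_top in the frame of cradle between -0.035 and 0.035 m and contact force between tall_tile and cradle above 1 N and linear speed of tall_tile below 0.02 m/s and angular speed of tall_tile below 0.1 rad/s); the robot touches nothing.
It fails at once if the tall tile falls or is flung (turns faster than 5 rad/s) (angular speed of tall_tile above 5 rad/s).
It fails at once if the tall tile is lifted (the centre of its foot rises more than 50 mm above the bench; standing it is at 18, lying back about 32) (height (world z) of tall_tile above 0.05 m).
It fails at once if the tall tile is clamped or rammed (over 15 N from the fingers while it stands within 7 degrees of upright, or over 45 N at any time) ((contact force between the fingers and tall_tile above 15 N and angle between tall_tile's own z axis and vertical below 0.12 rad) or contact force between the fingers and tall_tile above 45 N).
It fails at once if another thing on the bench is disturbed (moved more than 15 mm or tipped) (distance of any of short_tile, cup, hammer, flat_tile, vase, bowl, brush from where it was at the start of the episode above 0.015 m or angle between any of short_tile, cup, vase's own z axis and vertical above 0.3 rad).
It also fails if it takes over 51 s, if anything falls off the work surface, if the arm or the gripper's body presses on something with over 40 N, if the wrist force passes 120 N, or if a joint passes its speed limit or range.

### The arm

A 6-joint arm with a two-finger parallel gripper is mounted at the origin on the work surface. World frame = base frame: x ahead of the robot, y to its left, z up, the work surface at z = 0. Lengths are in m, angles in degrees, forces in N, time in s.
With the tool pointing down it reaches from about 0.35 to 0.975 m from the base axis. Payload 7.1 kg.
Tool frame: the origin (TCP) lies at the very end of the fingers, on their centre line; the grasp point (between the pads) lies 19 mm behind it; z points along the fingers, y is the direction in which the jaws open and shut (so a half turn about z gives the same grasp; the last joint's range is limited). The gripper opens to 88 mm and grips with 3 to 60 N. Pads are 20 mm wide; open, the fingers measure 115 mm over their backs; the gripper's body (75 mm by 178 mm) begins 61 mm behind the grasp point.
Start: joints at [-70.474, 24.242, 93.386, -0, 62.372, -1.089], TCP at [0.22, -0.585, 0.223] pointing down, gripper open.
Joint ranges: [-172.04, 172.04], [-51.8, 120.97], [4.93, 147.93], [-75.15, 255.16], [6.16, 154.13], [-145.62, 145.62]. Speed limits (degrees/s): [136.94, 136.94, 172.46, 180, 180, 180].

### API

Orientations are given as a 3x3 rotation matrix whose columns are the frame's x, y, z axes.
In Python, from rig import * gives the robot as it stands. The module is installed in compiled form; this text tells all that it offers.
- The arm moves only by the tool play_rows, never from a script. Its argument "series" is a list of rows, each a list of 4 numbers: the shift along the world's x, y, z in cm, then the turn about the world's z in degrees. A call has 1 to 12 rows; each row is the pose to reach, as a shift and turn from the pose commanded when the call began; what a row does not reach only later rows make up. A row lasts 1/12 s, in which the tool goes at most 41.7 mm and 7.16 degrees, less where a joint would pass 70% of its speed; a pose out of reach is approached as far as the arm can. A call with a gripper value outside its range is refused whole. "jaw" is the closure, from -1 (fully open) to 1 (shut), set as the call begins (left out, the last holds). The fingers move at their own pace and stop on an object; the grip force is fixed at half the most. Time passes only in rows, so rows that repeat a pose let the fingers close. It gives the time, the measured TCP pose, the force and the opening at its end, in the units of the state.
- sense(): the state, without advancing time (a new reading comes with each control period).
- camera(name): name is "side" or "top" or "wrist"; returns the picture (420x560x3 uint8, blue, green, red); there is no depth.
- calibration(name): a dict with "fovy" (degrees; the focal length in pixels is half the picture's height over the tangent of half this angle, whatever the lens; pixels are square), "cx", "cy" (the principal point, pixels), "origin" and "attitude" of the camera in the world. Camera axes: x right, y up, looking along -z (the intrinsics and any distortion apply to the point x, -y, -z); pixel columns grow to the right and rows downward; lengths in m; the calibration is good to about 2 mm. The wrist camera is an equidistant fisheye: a pixel r from the principal point sees the ray r / f radians off the axis. A picture is of the moment at which its call begins: read the wrist's pose just before it. calibration takes no time and is no camera call; for the wrist camera it gives the pose at the moment of the call.
- hand_in(): hands the job in, once; it reports no verdict.
The state is a dict: "time": time; "qpos": joint angles; "qvel": joint speeds; "joint_torque": joint torques, N m; "position": TCP position; "orientation": TCP orientation; "wrist_force": force on the tool from outside, world axes, zero at the start; "moment": the same for the moment, N m; "gripper_width": opening from 0.0 (shut) to 1.0 (fully open).
Only numpy, scipy, OpenCV 4.12 (cv2) and the standard library are available. Lean on these libraries where they do the work, as an engineer would, in place of code of your own. Each camera call takes 0.05 s, during which the arm holds its last target.

## Working session

There is one attempt and no reset: what is moved stays moved. The work goes in short steps, Python scripts to look and compute and a tool call to move; the robot and the scene stay as the last step left them, time stands still between calls to the robot, and variables do not carry over. Pictures are saved under pics/ and viewed, and the job is handed in when it is done.

Besides the shell and the picture viewer there is one more tool, called as name([rows], argument=value, ...), one row to a line, values as JSON. play_rows: Moves the arm, as the interface text tells. Its arguments: {"type":"object","properties":{"series":{"type":"array"},"jaw":{"type":"number"}},"required":["series"]}

```bash
mkdir -p pics; python3 - <<'E'
from rig import *
import cv2
s=sense();print(s)
for n in ["side","top","wrist"]:
    c=calibration(n);print(n,c)
    cv2.imwrite(f"pics/{n}0.png",camera(n))
E
```

```text
{'time': 0.0, 'qpos': array([-7.04741943e+01,  2.42830897e+01,  9.34297362e+01,  7.65616428e-04,
        6.23711160e+01, -1.09090130e+00]), 'qvel': array([0.00955244, 0.12436136, 0.03218418, 0.01959709, 0.03677983,
       0.07157168]), 'joint_torque': array([ 1.81618521e-03, -5.44617426e+01, -2.73665464e+01,  6.45052828e-02,
        2.28014379e-02, -1.06247696e-04]), 'position': array([ 0.2198981 , -0.58447032,  0.22192794]), 'orientation': array([[ 9.35959096e-01,  3.52108423e-01, -4.78511757e-04],
       [ 3.52108746e-01, -9.35958073e-01,  1.38476476e-03],
       [ 3.97203945e-05, -1.46457135e-03, -9.99998927e-01]]), 'wrist_force': array([-0.68684409,  1.25306316,  0.32829542]), 'moment': array([-0.01426961,  0.01982682, -0.0282439 ]), 'gripper_width': 0.9966445608981778}
side {'fovy': 50.27409499488519, 'cx': 282.71315138998045, 'cy': 215.05201340137012, 'origin': array([0.0011079 , 0.60784696, 1.07702782]), 'attitude': array([[-0.760438  ,  0.50657442, -0.40634518],
       [-0.64912469, -0.57435761,  0.49874891],
       [ 0.01926599,  0.64303631,  0.76559331]])}
top {'fovy': 54.470579500955694, 'cx': 277.41494142715186, 'cy': 205.84058512207164, 'origin': array([0.35000792, 0.00852897, 1.5740831 ]), 'attitude': array([[ 0.02584825,  0.99495752, -0.09690928],
       [-0.99962542,  0.0265976 ,  0.00644837],
       [ 0.00899341,  0.09670631,  0.99527233]])}
wrist {'fovy': 65.70646984690485, 'cx': 280.5084778329887, 'cy': 210.36559606579465, 'origin': array([ 0.29346808, -0.55640465,  0.38311563]), 'attitude': array([[ 3.51055073e-01,  8.96800349e-01,  2.69275826e-01],
       [-9.36354775e-01,  3.36143429e-01,  1.01229100e-01],
       [ 2.66993082e-04, -2.87674694e-01,  9.57728145e-01]])}
```

View pics/side0.png

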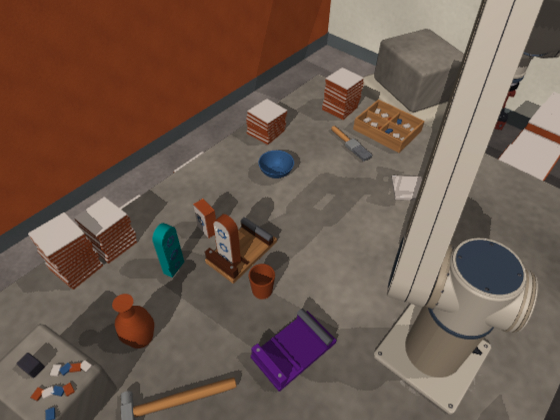

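View pics/top0.png

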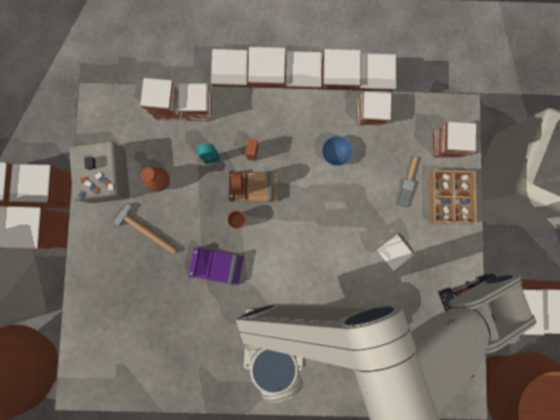

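View pics/wrist0.png

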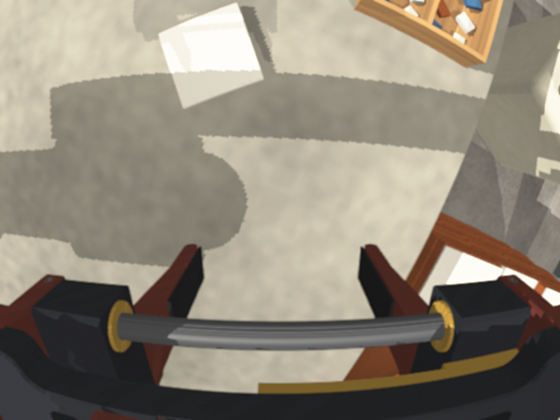

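```bash
python3 - <<'E'
import cv2
a=cv2.imread('pics/side0.png')[170:310,140:320];cv2.imwrite('pics/side0z.png',cv2.resize(a,None,fx=4.2,fy=4.2,interpolation=cv2.INTER_CUBIC))
a=cv2.imread('pics/top0.png')[125:245,180:340];cv2.imwrite('pics/top0z.png',cv2.resize(a,None,fx=5,fy=5,interpolation=cv2.INTER_CUBIC))
E
```

```text
(no output)
```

View pics/side0z.png

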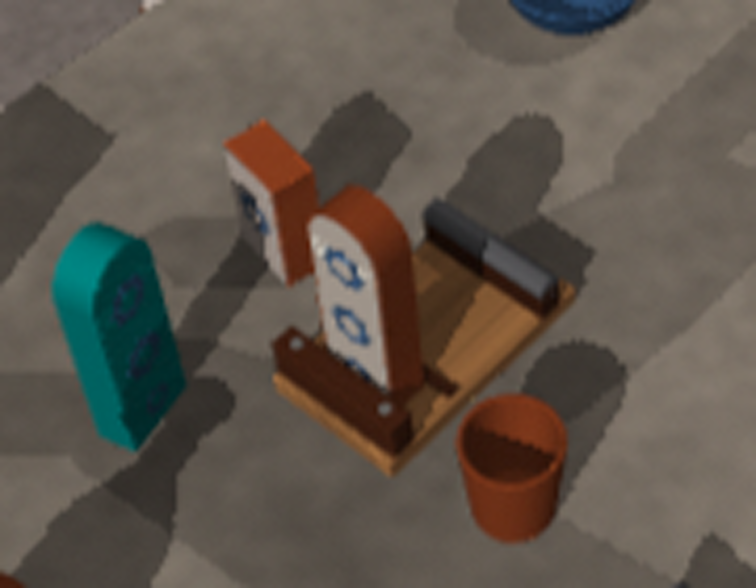

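View pics/top0z.png

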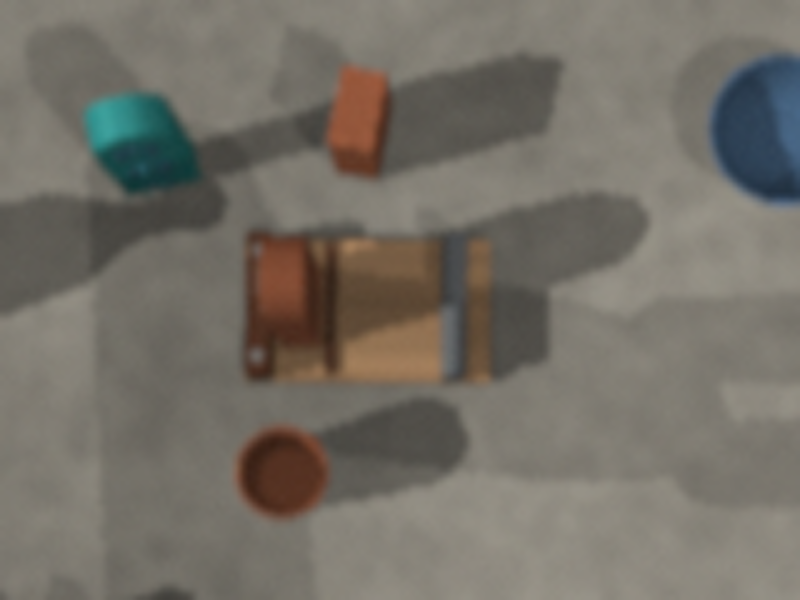

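```bash
cat > h.py <<'E'
import numpy as np, cv2
from rig import *
def ray(c,u,v,fish=False):
    f=210/np.tan(np.radians(c['fovy'])/2)
    a=np.array([(u-c['cx'])/f,(v-c['cy'])/f])
    if fish:
        r=np.hypot(*a); d=np.array([a[0]/r*np.sin(r),-a[1]/r*np.sin(r),-np.cos(r)])
    else: d=np.array([a[0],-a[1],-1])
    return c['attitude']@d
def onz(c,u,v,z,fish=False):
    d=ray(c,u,v,fish); o=c['origin']; return o+d*(z-o[2])/d[2]
def proj(c,p,fish=False):
    f=210/np.tan(np.radians(c['fovy'])/2)
    q=c['attitude'].T@(np.asarray(p)-c['origin']); 
    if fish:
        r=np.hypot(q[0],q[1]); t=np.arctan2(r,-q[2]); return np.array([c['cx']+f*t*q[0]/r, c['cy']-f*t*q[1]/r])
    return np.array([c['cx']+f*q[0]/-q[2], c['cy']-f*q[1]/-q[2]])
E
python3 - <<'E'
from h import *
t=calibration('top');s=calibration('side')
Z=lambda x,y:(180+(x+.5)/5-.5,125+(y+.5)/5-.5)
S=lambda x,y:(140+(x+.5)/4.2-.5,170+(y+.5)/4.2-.5)
for n,x,y,z in [('brd r-far',491,236,.018),('brd r-near',491,381,.018),('brd l-near',246,381,.018),('stop near pin',257,355,.053),('stop far pin',257,248,.053),('bar far',455,236,.0545),('bar near',452,379,.0545),('cup',282,472,.08),('short',365,93,.105),('bowl',782,128,.05)]:
    print(n,onz(t,*Z(x,y),z).round(4))
print('side')
for n,x,y,z in [('brd near l',392,472,.018),('brd far l',274,378,.018),('brd near r',577,290,.018),('tile top glaze',330,212,.198),('stop near top',410,432,.053),('bar near',553,282,.0545),('cup',513,440,.08),('short mid',272,155,.105)]:
    print(n,onz(s,*S(x,y),z).round(4))
E
```

```text
brd r-far [6.337e-01 4.000e-04 1.800e-02]
brd r-near [ 0.521  -0.0025  0.018 ]
brd l-near [0.5159 0.1852 0.018 ]
stop near pin [0.532  0.1737 0.053 ]
stop far pin [0.6133 0.1767 0.053 ]
bar far [0.6263 0.0277 0.0545]
bar near [0.5177 0.027  0.0545]
cup [0.443  0.1493 0.08  ]
short [0.7215 0.096  0.105 ]
bowl [ 0.7172 -0.2189  0.05  ]
side
brd near l [0.51   0.1903 0.018 ]
brd far l [0.6218 0.19   0.018 ]
brd near r [ 0.5166 -0.0015  0.018 ]
tile top glaze [0.5794 0.156  0.198 ]
stop near top [0.5054 0.1753 0.053 ]
bar near [0.5156 0.0252 0.0545]
cup [0.4398 0.1487 0.08  ]
short mid [0.7064 0.0991 0.105 ]
```

play_rows([
  [1.7,3.5,2,-2],
  [3.4,7,4,-4],
  [5.1,10.5,6,-6],
  [6.8,14,8,-8],
  [8.5,17.5,10,-10],
  [10.2,21,11,-12],
  [11.9,24.5,11,-14],
  [13.6,28,11,-16],
  [15.3,31.5,11,-18],
  [17,35,11,-18.7],
  [18.7,38.5,11,-18.7],
  [20.4,42,11,-18.7],
], jaw=-1)

```text
time: 1.15
position: [0.4243, -0.163, 0.3328]
orientation: [[0.999, 0.033, 0.0], [0.033, -0.999, -0.0], [0.0, 0.0, -1.0]]
wrist_force: [0.3, -0.5, 0.3]
gripper_width: 1.001
```

play_rows([
  [1.7,3.5,0,0],
  [3.4,7,0,0],
  [5.1,10.5,0,0],
  [6.8,14,0,0],
  [8.5,17.5,0,0],
  [10.2,21,0,0],
  [11.9,24.5,0,0],
  [13.6,28,0,0],
  [14.6,29.5,0,0],
  [14.6,29.5,0,0],
  [14.6,29.5,0,0],
])

```text
time: 2.07
position: [0.5698, 0.1305, 0.3319]
orientation: [[0.999, 0.035, -0.001], [0.035, -0.999, -0.001], [-0.001, 0.001, -1.0]]
wrist_force: [-0.3, -0.4, -0.5]
gripper_width: 0.998
```

```bash
python3 - <<'E'
from h import *
s=sense();print(s['time'],s['position'],s['orientation'].round(4),s['wrist_force'])
c=calibration('wrist');print(c)
cv2.imwrite('pics/w1.png',camera('wrist'))
E
```

```text
2.0667 [0.56977234 0.13054681 0.33193412] [[ 9.994e-01  3.530e-02 -1.400e-03]
 [ 3.530e-02 -9.994e-01 -6.000e-04]
 [-1.400e-03  6.000e-04 -1.000e+00]] [-0.2647615  -0.36340104 -0.50704095]
{'fovy': 65.70646984690485, 'cx': 280.5084778329887, 'cy': 210.36559606579465, 'origin': array([0.64850426, 0.13386357, 0.49293397]), 'attitude': array([[ 0.03415614,  0.956909  ,  0.2883722 ],
       [-0.99941452,  0.03212727,  0.01176699],
       [ 0.00199533, -0.28860528,  0.95744609]])}
```

View pics/w1.png

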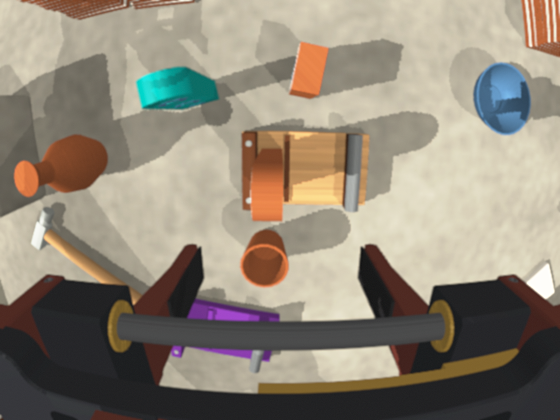

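```bash
python3 - <<'E'
import cv2
a=cv2.imread('pics/w1.png')[115:235,230:390];cv2.imwrite('pics/w1z.png',cv2.resize(a,None,fx=5,fy=5,interpolation=cv2.INTER_CUBIC))
E
```

```text
(no output)
```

View pics/w1z.png

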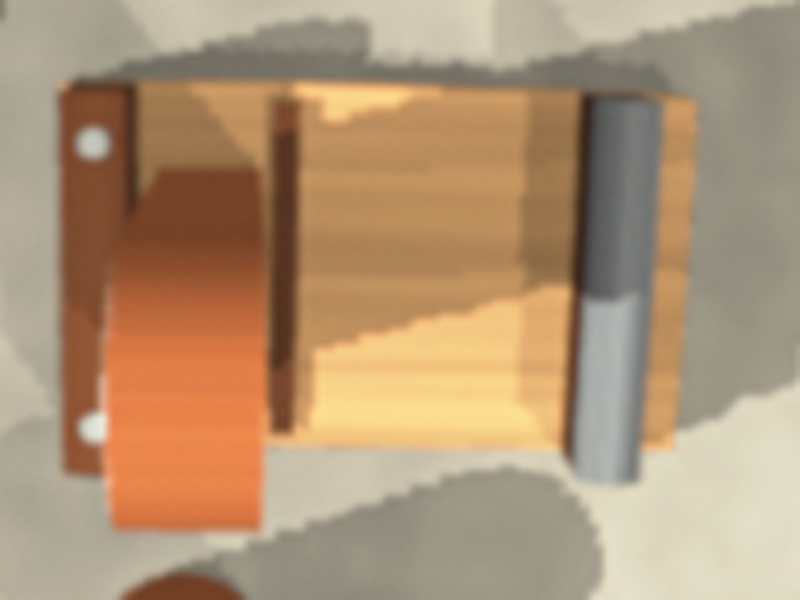

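```bash
python3 - <<'E'
from h import *
c=calibration('wrist')
Z=lambda x,y:(230+(x+.5)/5-.5,115+(y+.5)/5-.5)
P=lambda n,x,y,z:print(n,onz(c,*Z(x,y),z,True).round(4))
P('pin far',93,143,.053);P('pin near',93,428,.053)
P('brd far r',696,96,.018);P('brd near r',675,448,.018);P('brd far l',62,85,.018)
P('heel far',296,97,.023);P('heel near',293,433,.023);
P('bar far r',660,98,.0445);P('bar far l',585,97,.0445)
P('bar near r',637,480,.0445);P('bar near l',572,480,.0445)
P('foot +x back',258,168,.018);P('foot +x glaze',160,168,.018)
for y in (400,450,520):
  P('back edge',263,y,.195);P('glaze edge',107,y,.195)
# silhouette tangent: for tile axis x0, arch center z=.168 r .03
d=ray(c,*Z(190,528),True);o=c['origin']
n=np.array([d[2],-d[0]])/np.hypot(d[0],d[2]) # normal in xz
for sgn in (1,-1):
  # (x0-o.x)*n0+(.168-oz)*n1=sgn*.03
  print('x0',o[0]+(sgn*.03-(.168-o[2])*n[1])/n[0])
t=sense();print(t['position'])
E
```

```text
pin far [0.6091 0.1744 0.053 ]
pin near [0.5291 0.1735 0.053 ]
brd far r [ 0.6281 -0.      0.018 ]
brd near r [ 0.5193 -0.003   0.018 ]
brd far l [0.6229 0.1871 0.018 ]
heel far [0.6214 0.1191 0.023 ]
heel near [0.5213 0.1162 0.023 ]
bar far r [0.6279 0.0179 0.0445]
bar far l [0.6267 0.0394 0.0445]
bar near r [0.5163 0.0152 0.0445]
bar near l [0.5157 0.0348 0.0445]
foot +x back [0.5998 0.1293 0.018 ]
foot +x glaze [0.599  0.1579 0.018 ]
back edge [0.574  0.1282 0.195 ]
glaze edge [0.5731 0.1577 0.195 ]
back edge [0.5642 0.1279 0.195 ]
glaze edge [0.5632 0.1577 0.195 ]
back edge [0.5501 0.1274 0.195 ]
glaze edge [0.5491 0.1576 0.195 ]
x0 0.5073401072103145
x0 0.5706329121700239
[0.56940198 0.12967099 0.33209514]
```

play_rows([
  [-0.2,0.6,-2.5,-0.4],
  [-0.3,1.2,-5,-0.4],
  [-0.4,1.3,-7.5,-0.4],
  [-0.4,1.3,-9.5,-0.4],
  [-0.4,1.3,-11.5,-0.4],
  [-0.4,1.3,-13.5,-0.4],
  [-0.4,1.3,-15,-0.4],
  [-0.4,1.3,-16.5,-0.4],
  [-0.4,1.3,-17.5,-0.4],
  [-0.4,1.3,-18.1,-0.4],
  [-0.4,1.3,-18.1,-0.4],
  [-0.4,1.3,-18.1,-0.4],
])

```text
time: 3.12
position: [0.5662, 0.1425, 0.1521]
orientation: [[1.0, 0.026, 0.0], [0.026, -1.0, -0.0], [0.0, 0.0, -1.0]]
wrist_force: [0.2, 0.8, 0.3]
gripper_width: 1.004
```

```bash
python3 - <<'E'
from h import *
s=sense();print(s['time'],s['position'],s['wrist_force'],s['gripper_width'])
cv2.imwrite('pics/w2.png',camera('wrist'))
E
```

```text
3.1167 [0.56618999 0.14253765 0.15208018] [0.19263805 0.79789568 0.3429217 ] 1.0038042439118071
```

View pics/w2.png

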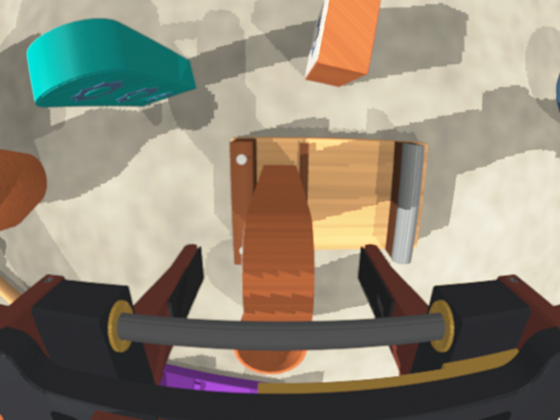

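play_rows([
  [0,0,0,0],
  [0,0,0,0],
], jaw=-0.05)

```text
time: 3.33
position: [0.5666, 0.1431, 0.1526]
orientation: [[1.0, 0.026, 0.001], [0.026, -1.0, 0.0], [0.001, -0.0, -1.0]]
wrist_force: [-0.7, 0.9, -0.1]
gripper_width: 0.89
```

play_rows([
  [0,0,0,0],
  [0,0,0,0],
  [0,0,0,0],
  [0,0,0,0],
])

```text
time: 3.67
position: [0.5661, 0.1431, 0.1518]
orientation: [[1.0, 0.027, 0.0], [0.027, -1.0, 0.0], [0.0, -0.0, -1.0]]
wrist_force: [0.2, 0.5, 0.2]
gripper_width: 0.583
```

play_rows([
  [0,-0.1,0,0],
  [0,-0.3,0,0],
  [0,-0.5,0,0],
  [0,-0.7,0,0],
  [0,-0.85,0,0],
  [0,-1.0,0,0],
  [0,-1.2,0,0],
  [0,-1.4,0,0],
  [0,-1.6,0,0],
  [0,-1.8,0,0],
  [0,-2.0,0,0],
  [0,-2.2,0,0],
])

```text
time: 4.67
position: [0.566, 0.1208, 0.1516]
orientation: [[1.0, 0.026, -0.0], [0.026, -1.0, -0.0], [-0.0, 0.0, -1.0]]
wrist_force: [-0.3, -0.1, -0.4]
gripper_width: 0.529
```

```bash
python3 - <<'E'
from h import *
s=sense();print(s['time'],s['position'],s['wrist_force'],s['gripper_width'])
a=camera('wrist');b=camera('side')[170:310,140:320]
cv2.imwrite('pics/w3.png',a);cv2.imwrite('pics/s3.png',cv2.resize(b,None,fx=4,fy=4))
E
```

```text
4.6667 [0.56601868 0.12078664 0.15164875] [-0.34335201 -0.14273229 -0.39919845] 0.5294458222070683
```

View pics/w3.png

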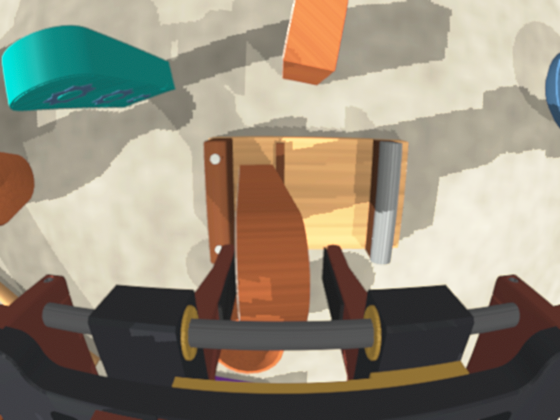

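View pics/s3.png

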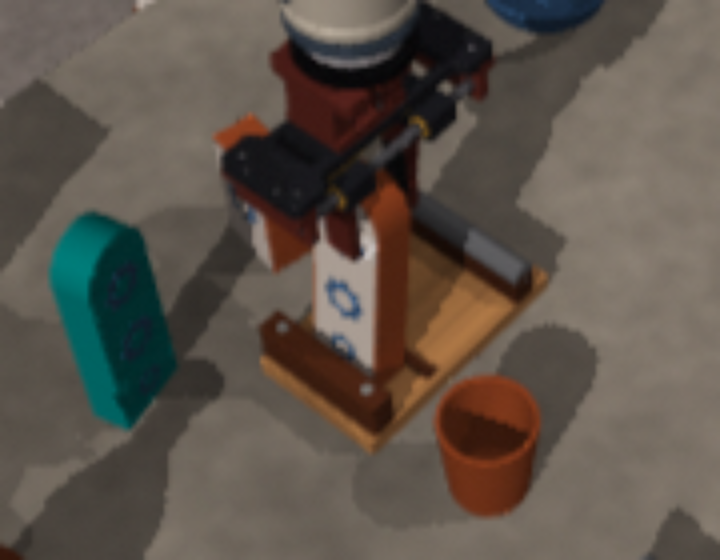

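play_rows([
  [0,-0.15,0,0],
  [0,-0.3,0,0],
  [0,-0.45,0,0],
  [0,-0.6,0,0],
  [0,-0.75,0,0],
  [0,-0.9,0,0],
  [0,-1.05,0,0],
  [0,-1.2,0,0],
  [0,-1.35,0,0],
  [0,-1.5,0,0],
  [0,-1.7,0,0],
  [0,-1.9,0,0],
])

```text
time: 5.77
position: [0.5661, 0.1018, 0.1516]
orientation: [[1.0, 0.026, -0.0], [0.026, -1.0, -0.0], [-0.0, 0.0, -1.0]]
wrist_force: [-0.5, -0.6, -0.4]
gripper_width: 0.519
```

```bash
python3 - <<'E'
from h import *
s=sense();print(s['time'],s['position'],s['wrist_force'],s['gripper_width'])
a=camera('wrist');b=camera('side')[170:310,140:320]
cv2.imwrite('pics/w4.png',a);cv2.imwrite('pics/s4.png',cv2.resize(b,None,fx=4,fy=4))
E
```

```text
5.7667 [0.56605376 0.10183505 0.15163579] [-0.53101185 -0.59660761 -0.35002078] 0.5187709551781284
```

View pics/w4.png

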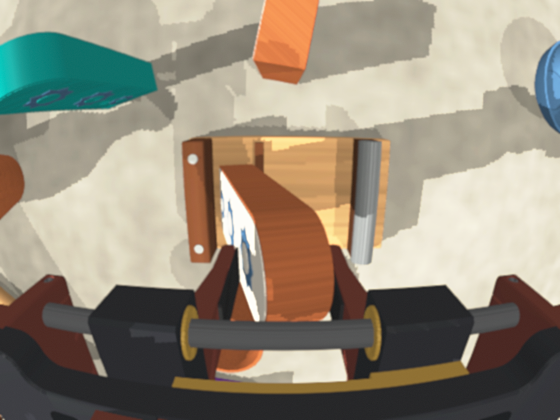

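View pics/s4.png

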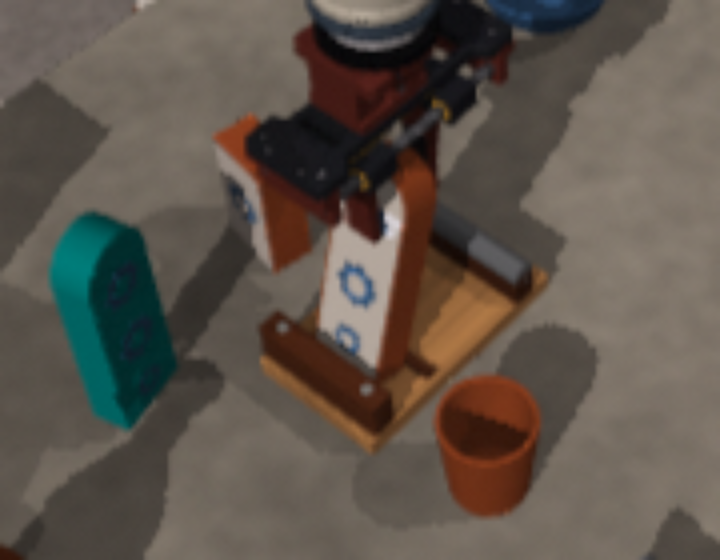

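```bash
cat > plan.py <<'E'
import numpy as np
O=np.array([.5719,.0685]);ec=np.array([-.026,1.]);el=np.array([1.,.026])
def tcp(th,psi,w,d,p=.060,PL=.003):
    t=np.radians(th);s=np.radians(psi)
    X=p-.18*np.sin(t); ze=.018+.18*np.cos(t)
    u=np.array([np.cos(s),np.sin(s)]);b=np.array([np.sin(s),-np.cos(s)])  # (L,X)
    P=np.array([PL,X]); T=P-.010*u-w/2*b
    zt=ze-d
    F=T-w/2*b; cl=9
    for k in np.linspace(-1,1,9):
        for v in np.linspace(0,.0135,4):
            q=F+.010*k*u-v*b
            if abs(q[0])<.032:
                gl=p-(zt-.018)*np.tan(t)+.030/np.cos(t)
                cl=min(cl,q[1]-gl)
    W=O+T[1]*ec+T[0]*el
    return W,zt,cl,zt+.08-(ze+.03*np.sin(t)),F
E
python3 - <<'E'
from plan import *
K=np.array([[15.7,0,46,40],[22,0,52,40],[30,8,68,40],[36,20,84,40],[42,35,88,40],[50,55,88,40],[60,62,88,40],[66,62,88,38],[72,62,88,36]])
for th in [15.7,19,22,26,30,33,36,39,42,46,50,55,60,66,72]:
    q=[np.interp(th,K[:,0],K[:,i]) for i in (1,2,3)]
    W,z,cl,bc,F=tcp(th,q[0],q[1]/1e3,q[2]/1e3)
    print(th,np.round(q,1),'TCP cm',(W*100).round(2),round(z*100,2),'frontcl mm',round(cl*1e3,1),'body',round(bc*1e3,1),'F',F.round(3))
E
```

```text
15.7 [ 0. 46. 40.] TCP cm [56.4  10.26] 15.13 frontcl mm 3.6 body 31.9 F [-0.007  0.057]
19 [ 0.  49.1 40. ] TCP cm [56.42  9.43] 14.82 frontcl mm 3.6 body 30.2 F [-0.007  0.051]
22 [ 0. 52. 40.] TCP cm [56.44  8.69] 14.49 frontcl mm 3.5 body 28.8 F [-0.007  0.045]
26 [ 4. 60. 40.] TCP cm [56.26  7.86] 13.98 frontcl mm 5.6 body 26.8 F [-0.011  0.04 ]
30 [ 8. 68. 40.] TCP cm [56.02  7.05] 13.39 frontcl mm 6.8 body 25.0 F [-0.016  0.036]
33 [14. 76. 40.] TCP cm [55.61  6.45] 12.9 frontcl mm 8.4 body 23.7 F [-0.025  0.033]
36 [20. 84. 40.] TCP cm [55.14  5.82] 12.36 frontcl mm 11.1 body 22.4 F [-0.035  0.03 ]
39 [27.5 86.  40. ] TCP cm [54.67  4.81] 11.79 frontcl mm 9000.0 body 21.1 F [-0.046  0.018]
42 [35. 88. 40.] TCP cm [54.23  3.76] 11.18 frontcl mm 9000.0 body 19.9 F [-0.056  0.006]
46 [45. 88. 40.] TCP cm [53.79  2.21] 10.3 frontcl mm 9000.0 body 18.4 F [-0.066 -0.014]
50 [55. 88. 40.] TCP cm [53.47  0.66] 9.37 frontcl mm 9000.0 body 17.0 F [-0.075 -0.036]
55 [58.5 88.  40. ] TCP cm [53.41 -0.55] 8.12 frontcl mm 9000.0 body 15.4 F [-0.077 -0.05 ]
60 [62. 88. 40.] TCP cm [53.35 -1.66] 6.8 frontcl mm 9000.0 body 14.0 F [-0.079 -0.063]
66 [62. 88. 38.] TCP cm [53.38 -2.52] 5.32 frontcl mm 9000.0 body 14.6 F [-0.079 -0.072]
72 [62. 88. 36.] TCP cm [53.39 -3.19] 3.76 frontcl mm 9000.0 body 15.5 F [-0.079 -0.079]
```

play_rows([
  [0,-0.1,0,0],
  [0,-0.3,-0.1,0],
  [-0.05,-0.5,-0.2,0],
  [-0.05,-0.7,-0.3,0],
  [-0.1,-0.9,-0.4,0],
  [-0.1,-1.1,-0.5,0],
  [-0.15,-1.3,-0.6,0],
  [-0.15,-1.5,-0.7,0],
], jaw=-0.18)

```text
time: 6.53
position: [0.5646, 0.0868, 0.1446]
orientation: [[1.0, 0.026, 0.0], [0.026, -1.0, -0.0], [0.0, 0.0, -1.0]]
wrist_force: [0.9, -0.7, 1.3]
gripper_width: 0.595
```

play_rows([
  [0,0,0,0],
  [0,-0.1,-0.1,0.5],
  [-0.05,-0.25,-0.2,1],
  [-0.1,-0.4,-0.3,2],
  [-0.15,-0.55,-0.4,3],
  [-0.2,-0.7,-0.5,4],
  [-0.2,-0.85,-0.5,4],
], jaw=-0.36)

```text
time: 7.12
position: [0.5623, 0.0784, 0.1394]
orientation: [[0.995, 0.098, -0.0], [0.098, -0.995, -0.0], [-0.0, -0.0, -1.0]]
wrist_force: [0.3, -0.4, -0.8]
gripper_width: 0.68
```

```bash
python3 - <<'E'
from h import *
s=sense();print(s['time'],s['position'],s['wrist_force'],s['gripper_width'])
a=camera('wrist');b=camera('side')[170:310,140:320]
cv2.imwrite('pics/w5.png',a);cv2.imwrite('pics/s5.png',cv2.resize(b,None,fx=4,fy=4))
E
```

```text
7.1167 [0.56230293 0.07839842 0.13943429] [ 0.3477765  -0.40292672 -0.77270226] 0.6804077147884773
```

View pics/w5.png

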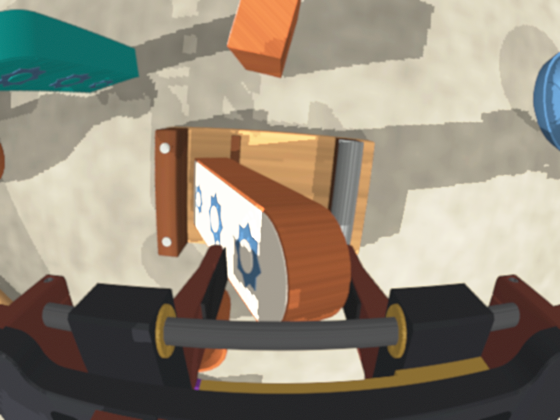

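View pics/s5.png

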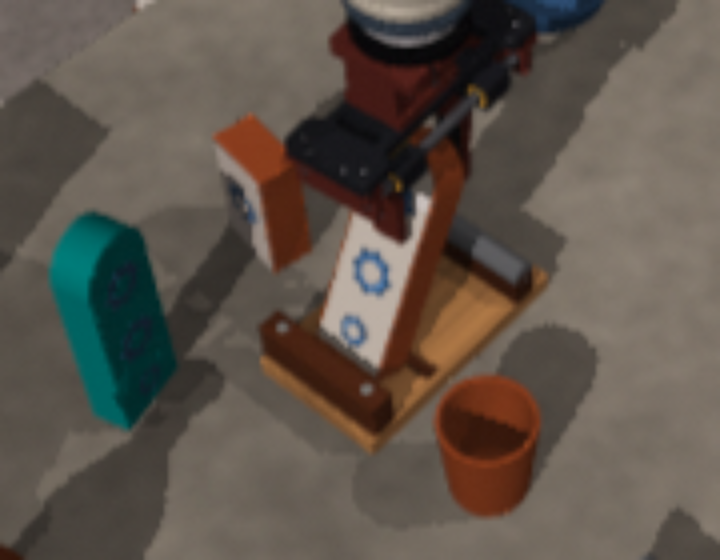

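play_rows([
  [0,0,0,0],
  [-0.05,-0.1,-0.1,1],
  [-0.1,-0.25,-0.2,2],
  [-0.15,-0.4,-0.35,3],
  [-0.2,-0.6,-0.5,4],
  [-0.22,-0.8,-0.55,4],
], jaw=-0.55)

```text
time: 7.72
position: [0.5602, 0.0703, 0.134]
orientation: [[0.986, 0.167, -0.0], [0.167, -0.986, -0.0], [-0.0, 0.0, -1.0]]
wrist_force: [-0.3, -1.1, -0.6]
gripper_width: 0.774
```

play_rows([
  [0,0,0,0],
  [-0.1,-0.1,-0.1,1.5],
  [-0.2,-0.2,-0.2,3],
  [-0.3,-0.35,-0.35,4.5],
  [-0.4,-0.5,-0.5,6],
  [-0.4,-0.6,-0.5,6],
], jaw=-0.73)

```text
time: 8.22
position: [0.5562, 0.0643, 0.1291]
orientation: [[0.963, 0.268, -0.0], [0.268, -0.963, -0.0], [-0.0, 0.0, -1.0]]
wrist_force: [0.6, -1.4, -0.6]
gripper_width: 0.865
```

play_rows([
  [0,0,0,0],
  [-0.1,-0.1,-0.1,1.5],
  [-0.2,-0.2,-0.2,3],
  [-0.35,-0.35,-0.35,4.5],
  [-0.45,-0.5,-0.55,6],
  [-0.45,-0.65,-0.55,6],
], jaw=-1)

```text
time: 8.72
position: [0.5517, 0.0579, 0.1236]
orientation: [[0.93, 0.367, -0.0], [0.367, -0.93, -0.0], [-0.0, -0.0, -1.0]]
wrist_force: [0.7, -1.1, -1.1]
gripper_width: 1.002
```

```bash
python3 - <<'E'
from h import *
s=sense();print(s['time'],s['position'],s['wrist_force'],s['gripper_width'])
a=camera('wrist');b=camera('side')[170:310,140:320]
cv2.imwrite('pics/w6.png',a);cv2.imwrite('pics/s6.png',cv2.resize(b,None,fx=4,fy=4))
E
```

```text
8.7167 [0.55171502 0.05794097 0.12355256] [ 0.6579489  -1.14884834 -1.08730803] 1.001767025607505
```

View pics/w6.png

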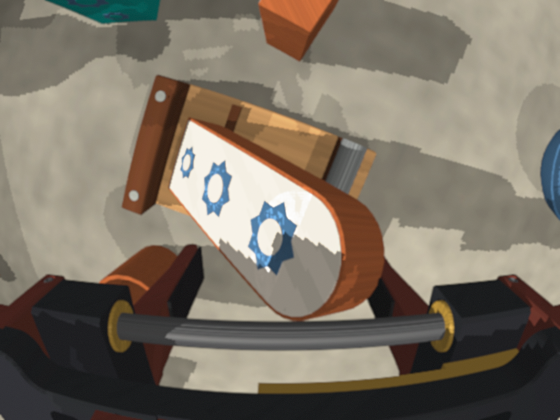

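View pics/s6.png

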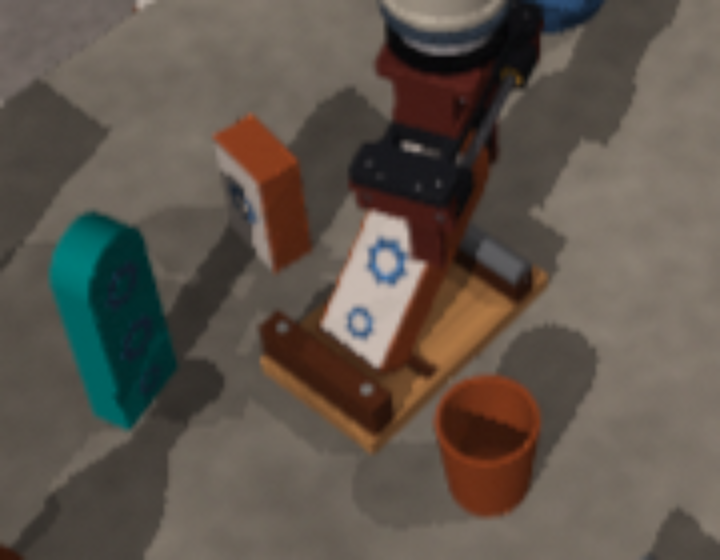

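play_rows([
  [-0.08,-0.17,-0.1,1.25],
  [-0.16,-0.34,-0.2,2.5],
  [-0.24,-0.51,-0.3,3.75],
  [-0.32,-0.68,-0.4,5],
  [-0.4,-0.85,-0.5,6.25],
  [-0.48,-1.02,-0.6,7.5],
  [-0.56,-1.19,-0.7,8.75],
  [-0.64,-1.36,-0.8,10],
  [-0.72,-1.53,-0.9,11.25],
  [-0.8,-1.7,-1.0,12.5],
  [-0.87,-1.87,-1.1,13.75],
  [-0.94,-2.03,-1.18,15],
])

```text
time: 9.82
position: [0.5424, 0.0376, 0.1118]
orientation: [[0.802, 0.597, 0.0], [0.597, -0.802, -0.0], [0.0, 0.0, -1.0]]
wrist_force: [-0.4, -2.2, -0.5]
gripper_width: 0.998
```

```bash
python3 - <<'E'
from h import *
s=sense();print(s['time'],s['position'],s['wrist_force'],s['gripper_width'])
a=camera('wrist');b=camera('side')[170:310,140:320]
cv2.imwrite('pics/w7.png',a);cv2.imwrite('pics/s7.png',cv2.resize(b,None,fx=4,fy=4))
E
```

```text
9.8167 [0.54241476 0.03756904 0.11178712] [-0.36173511 -2.22000736 -0.53099096] 0.9983807401585394
```

View pics/w7.png

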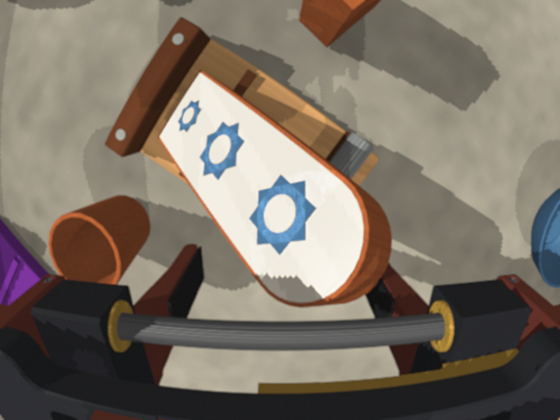

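View pics/s7.png

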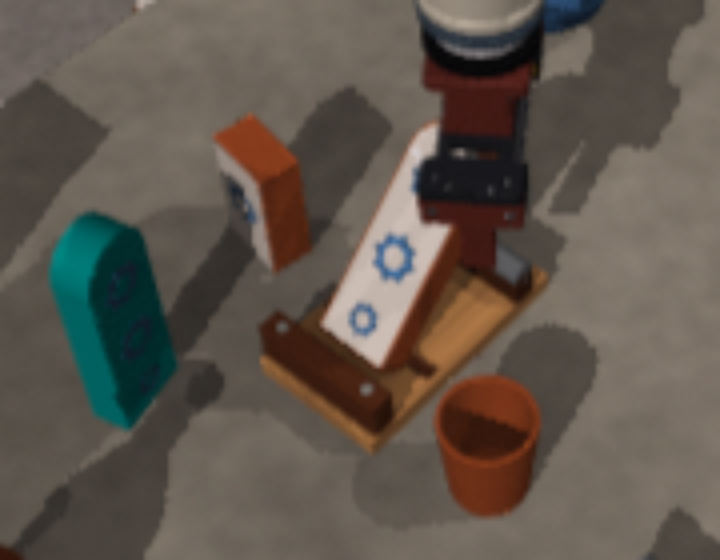

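```bash
cat > chk.py <<'E'
from h import *
from plan import O,ec,el
def stars(pts,th,p=.060):
    c=calibration('wrist');t=np.radians(th)
    # glaze plane: normal n in (X,z)=(cos t, sin t); point pivot+30mm n
    n=np.cos(t)*np.r_[ec,0]+np.sin(t)*np.array([0,0,1.])
    Q=np.r_[O+p*ec,.018]+.03*n
    for u,v in pts:
        d=ray(c,u,v,True);k=n@(Q-c['origin'])/(n@d);W=c['origin']+k*d
        r=W[:2]-O; X=r@ec;L=r@el
        s=((W-Q)@(-np.sin(t)*np.r_[ec,0]+np.cos(t)*np.array([0,0,1.])))
        print((u,v),'X',X.round(4),'L',L.round(4),'z',W[2].round(4),'s',s.round(4))
E
python3 - <<'E'
from chk import *
for th in (38,42,46):
    print(th);stars([(281,214),(221,150),(189,116),(203,72),(161,136)],th)
E
```

```text
38
(281, 214) X -0.0063 L 0.0029 z 0.1517 s 0.1463
(221, 150) X 0.0309 L 0.0015 z 0.104 s 0.0857
(189, 116) X 0.0659 L 0.0 z 0.0592 s 0.0288
(203, 72) X 0.079 L 0.0294 z 0.0424 s 0.0076
(161, 136) X 0.0812 L -0.0272 z 0.0396 s 0.004
42
(281, 214) X -0.0086 L -0.0003 z 0.1391 s 0.136
(221, 150) X 0.0318 L -0.0004 z 0.0942 s 0.0755
(189, 116) X 0.0669 L -0.0006 z 0.0553 s 0.0231
(203, 72) X 0.0793 L 0.0293 z 0.0415 s 0.0045
(161, 136) X 0.0813 L -0.0273 z 0.0392 s 0.0015
46
(281, 214) X -0.0107 L -0.0031 z 0.128 s 0.1273
(221, 150) X 0.0325 L -0.0019 z 0.0863 s 0.0673
(189, 116) X 0.0675 L -0.001 z 0.0525 s 0.0186
(203, 72) X 0.0794 L 0.0293 z 0.041 s 0.002
(161, 136) X 0.0814 L -0.0273 z 0.0391 s -0.0007
```

play_rows([
  [-0.07,-0.25,-0.15,1.6],
  [-0.14,-0.5,-0.3,3.3],
  [-0.21,-0.77,-0.45,5],
  [-0.28,-1.03,-0.6,6.7],
  [-0.35,-1.29,-0.75,8.3],
  [-0.42,-1.55,-0.9,10],
  [-0.48,-1.8,-1.05,11.7],
  [-0.54,-2.06,-1.2,13.3],
  [-0.6,-2.32,-1.35,15],
  [-0.66,-2.58,-1.5,16.7],
  [-0.72,-2.84,-1.65,18.3],
  [-0.77,-3.1,-1.8,20],
])

```text
time: 10.92
position: [0.5347, 0.0067, 0.0937]
orientation: [[0.551, 0.835, -0.0], [0.835, -0.551, 0.0], [-0.0, -0.0, -1.0]]
wrist_force: [0.6, -2.8, -0.9]
gripper_width: 1.003
```

```bash
python3 - <<'E'
from h import *
s=sense();print(s['time'],s['position'],s['wrist_force'],s['gripper_width'])
a=camera('wrist');b=camera('side')[170:310,140:320]
cv2.imwrite('pics/w8.png',a);cv2.imwrite('pics/s8.png',cv2.resize(b,None,fx=4,fy=4))
E
```

```text
10.9167 [0.53465798 0.00674757 0.09370942] [ 0.63390988 -2.75618273 -0.93625397] 1.0031000909098602
```

View pics/w8.png

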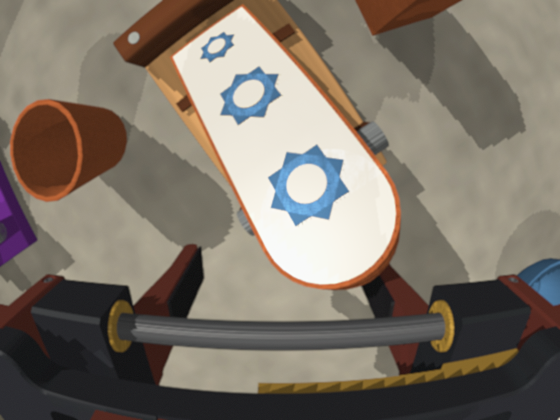

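View pics/s8.png

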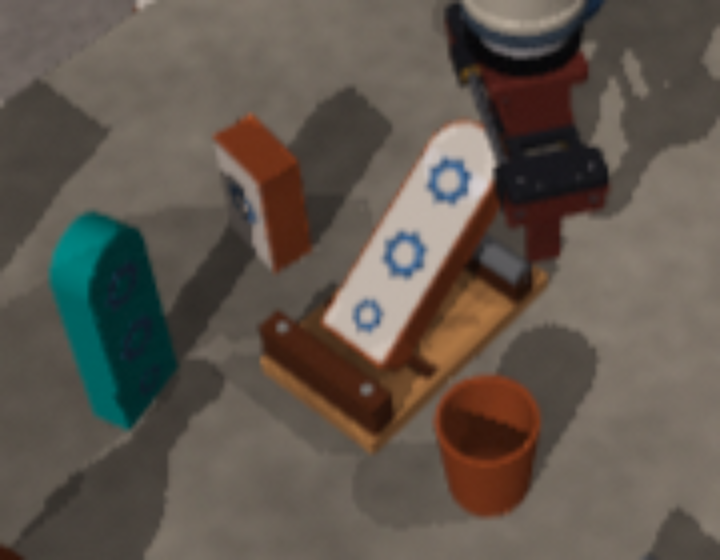

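```bash
python3 - <<'E'
from chk import *
for th,p in ((50,.06),(50,.057),(54,.06)):
    print(th);stars([(307,184),(250,95),(217,46),(243,6),(174,57),(310,289)],th,p)
E
```

```text
50
(307, 184) X -0.0241 L -0.001 z 0.1278 s 0.135
(250, 95) X 0.0216 L -0.0005 z 0.0895 s 0.0754
(217, 46) X 0.0629 L -0.0002 z 0.0548 s 0.0215
(243, 6) X 0.0801 L 0.0291 z 0.0404 s -0.001
(174, 57) X 0.0798 L -0.0279 z 0.0406 s -0.0006
(310, 289) X -0.0521 L -0.0204 z 0.1513 s 0.1716
50
(307, 184) X -0.0246 L -0.0012 z 0.1257 s 0.1317
(250, 95) X 0.0218 L -0.0006 z 0.0867 s 0.0711
(217, 46) X 0.0639 L -0.0003 z 0.0515 s 0.0163
(243, 6) X 0.0813 L 0.0295 z 0.0368 s -0.0065
(174, 57) X 0.081 L -0.0284 z 0.037 s -0.0061
(310, 289) X -0.0531 L -0.0209 z 0.1496 s 0.1689
54
(307, 184) X -0.0263 L -0.0016 z 0.1179 s 0.1286
(250, 95) X 0.0223 L -0.0008 z 0.0825 s 0.0685
(217, 46) X 0.0635 L -0.0003 z 0.0526 s 0.0175
(243, 6) X 0.08 L 0.0291 z 0.0406 s -0.0029
(174, 57) X 0.0797 L -0.0278 z 0.0408 s -0.0025
(310, 289) X -0.0579 L -0.0231 z 0.1408 s 0.1676
```

play_rows([
  [-0.01,-0.2,-0.21,0.6],
  [-0.02,-0.4,-0.42,1.2],
  [-0.03,-0.6,-0.63,1.8],
  [-0.04,-0.8,-0.85,2.4],
  [-0.05,-1.0,-1.06,3],
  [-0.06,-1.18,-1.28,3.5],
  [-0.07,-1.37,-1.5,4],
  [-0.08,-1.56,-1.71,4.6],
  [-0.09,-1.75,-1.93,5.2],
  [-0.1,-1.93,-2.14,5.8],
  [-0.11,-2.12,-2.36,6.4],
  [-0.12,-2.3,-2.57,7],
])

```text
time: 12.02
position: [0.5337, -0.0163, 0.0681]
orientation: [[0.445, 0.896, 0.0], [0.896, -0.445, 0.0], [0.0, 0.0, -1.0]]
wrist_force: [-1.2, -0.6, 0.0]
gripper_width: 0.999
```

```bash
python3 - <<'E'
from h import *
s=sense();print(s['time'],s['position'],s['wrist_force'],s['gripper_width'])
a=camera('wrist');b=camera('side')[170:310,140:320]
cv2.imwrite('pics/w9.png',a);cv2.imwrite('pics/s9.png',cv2.resize(b,None,fx=4,fy=4))
E
```

```text
12.0167 [ 0.53371067 -0.01627429  0.06807353] [-1.23371548 -0.62350277  0.0406209 ] 0.9994677303085621
```

View pics/w9.png

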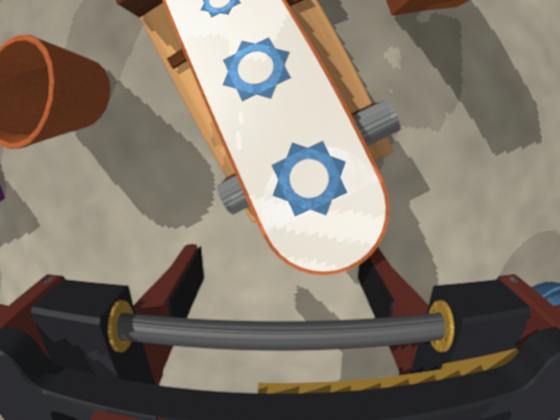

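View pics/s9.png

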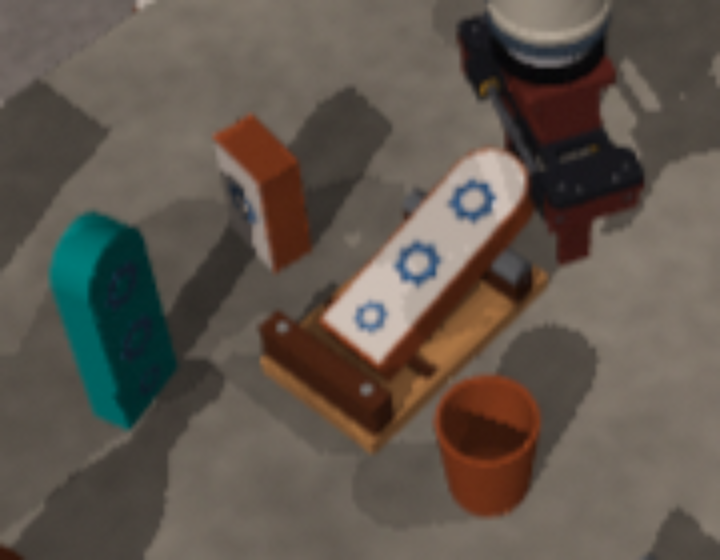

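```bash
python3 - <<'E'
from chk import *
for th,p in ((60,.06),(66,.06),(70,.06)):
    print(th);stars([(310,178),(255,70),(327,273),(386,205)],th,p)
c=calibration('wrist');s=calibration('side')
# triangulate star1, star2 between wrist and side views
for uw,us in (((310,178),(473,201)),((255,70),(417,263))):
    d1=ray(c,*uw,True);d2=ray(s,140+(us[0]+.5)/4-.5,170+(us[1]+.5)/4-.5)
    A=np.c_[d1,-d2];k=np.linalg.lstsq(A,s['origin']-c['origin'],rcond=None)[0]
    a=c['origin']+k[0]*d1;b=s['origin']+k[1]*d2;print(((a+b)/2).round(4),np.linalg.norm(a-b).round(4))
E
```

```text
60
(310, 178) X -0.0392 L -0.0052 z 0.11 s 0.132
(255, 70) X 0.0101 L -0.0042 z 0.0815 s 0.075
(327, 273) X -0.0689 L -0.0148 z 0.1271 s 0.1662
(386, 205) X -0.0583 L 0.015 z 0.121 s 0.154
66
(310, 178) X -0.0422 L -0.0053 z 0.0964 s 0.1253
(255, 70) X 0.0116 L -0.0042 z 0.0724 s 0.0664
(327, 273) X -0.0772 L -0.0164 z 0.1119 s 0.1636
(386, 205) X -0.0644 L 0.0176 z 0.1062 s 0.1496
70
(310, 178) X -0.044 L -0.0054 z 0.0878 s 0.1217
(255, 70) X 0.0124 L -0.0042 z 0.0673 s 0.0616
(327, 273) X -0.0826 L -0.0174 z 0.1019 s 0.1628
(386, 205) X -0.0684 L 0.0193 z 0.0967 s 0.1476
[0.5676 0.0243 0.0881] 0.0002
[0.5682 0.081  0.0703] 0.0021
```

play_rows([
  [0,-0.15,0,0],
  [0,-0.4,0,0],
  [0,-0.8,0,0],
  [0,-1.4,0,0],
  [0,-2.2,0,0],
  [0,-3,0,0],
  [0,-4,0,0],
  [0,-5,0.5,0],
  [0,-5.5,2,0],
  [0,-6,4,0],
  [0,-6,6,0],
  [0,-6,8,0],
])

```text
time: 13.12
position: [0.5333, -0.0775, 0.1493]
orientation: [[0.447, 0.894, -0.0], [0.894, -0.447, 0.0], [-0.0, -0.0, -1.0]]
wrist_force: [0.2, -0.1, 0.3]
gripper_width: 0.998
```

play_rows([
  [0,-1,2.5,0],
  [0,-2,5,0],
  [0,-3,7.5,0],
  [0,-4,10,0],
  [0,-6,12,0],
  [0,-8,13,0],
  [0,-10,13,0],
  [0,-11,13,0],
  [0,-12,13,0],
  [0,-12,13,0],
  [0,-12,13,0],
])

```text
time: 14.03
position: [0.5331, -0.1963, 0.2775]
orientation: [[0.447, 0.895, -0.001], [0.895, -0.447, 0.001], [0.0, -0.002, -1.0]]
wrist_force: [0.5, 0.1, -0.1]
gripper_width: 0.997
```

```bash
python3 - <<'E'
from h import *
s=sense();print(s['time'],s['position'],s['wrist_force'],s['gripper_width'])
a=camera('side');b=a[170:310,140:320];t=camera('top');w=camera('wrist')
cv2.imwrite('pics/s10f.png',a);cv2.imwrite('pics/s10.png',cv2.resize(b,None,fx=4.2,fy=4.2,interpolation=cv2.INTER_CUBIC))
cv2.imwrite('pics/t10f.png',t);cv2.imwrite('pics/t10.png',cv2.resize(t[125:245,180:340],None,fx=5,fy=5,interpolation=cv2.INTER_CUBIC))
cv2.imwrite('pics/w10.png',w)
E
```

```text
14.0333 [ 0.53306464 -0.19629133  0.27750228] [ 0.45098229  0.10599539 -0.07244698] 0.9969671955101739
```

View pics/s10.png

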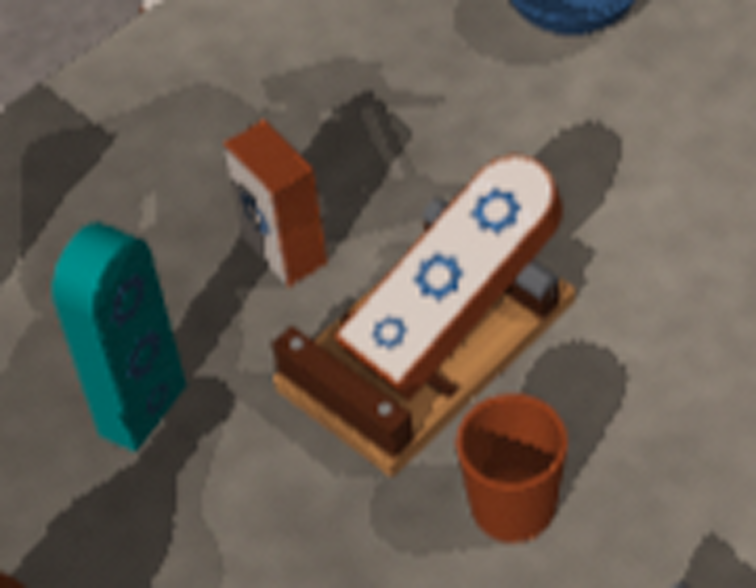

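View pics/t10.png

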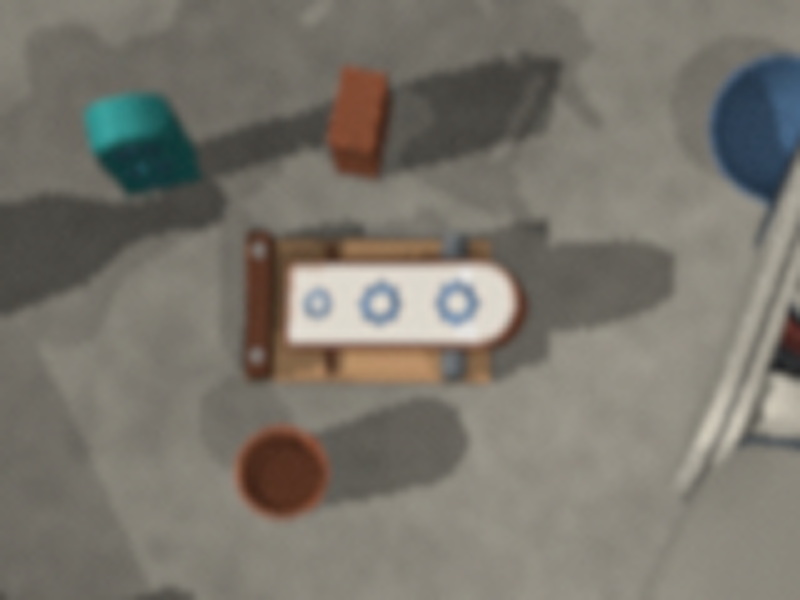

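View pics/s10f.png

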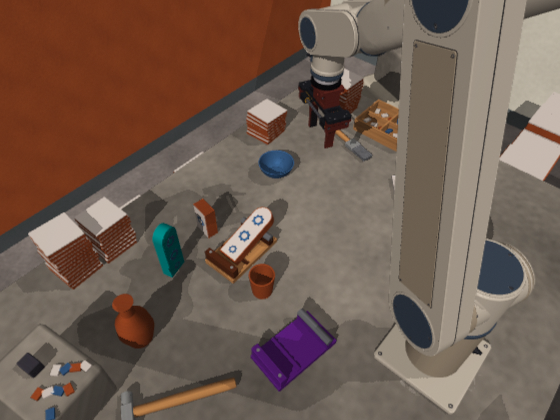

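```bash
python3 - <<'E'
from h import *
from plan import *
t=calibration('top');s=calibration('side');P=[]
for a,b in (((497,211),(458,302)),((439,277),(381,303)),((389,333),(317,302))):
    d1=ray(s,140+(a[0]+.5)/4.2-.5,170+(a[1]+.5)/4.2-.5);d2=ray(t,180+(b[0]+.5)/5-.5,125+(b[1]+.5)/5-.5)
    k=np.linalg.lstsq(np.c_[d1,-d2],t['origin']-s['origin'],rcond=None)[0]
    p=s['origin']+k[0]*d1;q=t['origin']+k[1]*d2;m=(p+q)/2;P.append(m)
    r=m[:2]-O;print('X',(r@ec).round(4),'L',(r@el).round(4),'z',m[2].round(4),'gap',np.linalg.norm(p-q).round(4))
v=P[0]-P[2];print('lean',90-np.degrees(np.arctan2(v[2],np.hypot(*v[:2]))),np.linalg.norm(v))
u=v/np.linalg.norm(v)
n=np.array([0,0,1.])-u*u[2];n/=np.linalg.norm(n)
for S,st in ((.135,P[0]),(.075,P[1])):
    f=st-u*S-.015*n; top=f+.18*u
    for x in (f,top): r=x[:2]-O; print(S,'X',(r@ec).round(4),'L',(r@el).round(4),'z',x[2].round(4))
A=cv2.imread('pics/top0.png').astype(int);B=cv2.imread('pics/t10f.png').astype(int)
E
```

```text
X -0.0455 L -0.0027 z 0.0851 gap 0.0028
X 0.0121 L -0.0007 z 0.0672 gap 0.0024
X 0.0607 L 0.0018 z 0.0524 gap 0.0034
lean 72.87759175897965 0.1111316177034212
0.135 X 0.079 L 0.0026 z 0.031
0.135 X -0.0929 L -0.0048 z 0.084
0.075 X 0.0793 L 0.0021 z 0.0308
0.075 X -0.0926 L -0.0052 z 0.0837
```

All the measured end values are inside the limits, and the bystanders sit at the same pixels as at the start, so I'm handing in.

```bash
python3 - <<'E'
from rig import *
print(sense()['time']);print(hand_in())
E
```

```text
14.1833
the job is handed in; nothing more can be done
None
```

The tall tile lies back on the felt bar, glaze up and straight along the cradle, with its foot in the pocket. I handed in at about 14 s of robot time, with the arm clear.

**How it went:** I put the open fingers on either side of the standing tile. The front finger pushed it past balance and the back finger caught it at about 16° of lean. I let it down on that back finger, widening the jaws and turning the gripper about 60° so the front finger swung clear. At the end I drew off backwards and up.

**Last checks** (side and top cameras, after letting go):

| Quantity | Measured | Limit |
|---|---|---|
| Lean from upright | 72.9° | 63–79° |
| Tile top, cradle x | -93 mm | beyond -60 mm |
| Tile top, height | 84 mm | above 65 mm |
| Tile top, off the middle line | -5 mm | within 35 mm |
| Foot centre, cradle x | 79 mm | 40–110 mm |
| Foot centre, height | 31 mm | below 50 mm |
| Foot centre, off the middle line | 2 mm | within 25 mm |

- **Forces:** The wrist readings I saw stayed below about 3 N, and were near zero after release.
- **Bystanders:** By eye, the short tile, cup and visible part of the bowl show no shift in the top view. I only glanced at the rest, and the arm partly hid the right side.

**What disagreed:** On the last lowering step the foot slid about 15 mm toward the foot stop. The tile was therefore down on the bar at about 72° when I had planned for 60° at that point. The finger was still within a few millimetres of the tile's top afterwards, but I took no picture during the slide. I can't confirm how fast the tile turned in that last part, or that the finger held it the whole way.

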